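# Drive a cast mould out of its casting ring and put it in the work pan

## Task

Take the thickest push-out rod from the rack and, from the upper end of the slanting casting ring, drive the plaster mould right through the ring so that it drops into the catch tray underneath. Draw the tray out from under the stand, then take the mould from it and set it down, without dropping it, on the free floor of the work pan; the rod goes back to hang in the rack. Leave the thinner rods and everything else on the bench alone.

Things in the scene. Friction and masses are not known exactly. Their poses are not given: they have to be found in the camera images.
- mould: Solid plaster cylinder, 34 mm diameter, 52 mm long, about 120 g. Origin at its centre, z along its axis. Starts wedged in the ring: upper end flush with the upper rim, lower end 4 mm out below. Held by 8 to 12 N of friction until its upper end is about 6 mm from the lower rim; then it drops about 25 mm into the tray, mostly landing on end on the ribs; it may tip and lie along them.
- bore_top (a point): Centre of the upper rim of the casting ring (steel tube, 42 mm outside, bore 34 mm, 48 mm long, clamped in the stand). z runs up out of the bore along its axis, which leans 40 degrees from vertical; the lower rim's centre is 48 mm down this axis. Down the bore leads away from the tray handle, along the stand's +x. Nothing stands above the upper rim along the axis.
- stand: Push-out stand, fixed: base plate, two upright cheeks 122 mm apart over all and 135 mm high, the slanting ring between them, the catch tray sliding through below. Origin on the bench under the centre of the ring's lower rim, which is 88 mm up; x horizontal, the way the bore runs downward; the tray draws out along -x. The ring's upper rim overhangs to 48 mm in front (-x) of the origin.
- tray (a joint): How far the catch tray is drawn out (m), along the stand's -x: 0 fully in, 0.14 the stop. It starts between 0 and 0.012. It slides with about 2 N of friction and stays where left.
- tray_handle (a point): Middle of the top bar of the tray's bent-rod handle: bar 9 mm thick, 64 mm long, along the stand's y, its middle 42 mm above the bench; legs at both ends lead down and back to the tray, whose front wall is 43 mm behind the bar. Moves with the tray.
- tray_floor (a point): Centre of the catch tray's floor (inside 151 by 95 mm, long along the stand's x, 9 mm above the bench; walls reach 22 to 26 mm above the bench). Axes as the stand's. Two rubber ribs, 4 mm wide and 4 mm high, run along x at 15 mm either side of the middle and keep a fallen mould from rolling. Moves with the tray.
- push_rod: Thickest of three rods: steel shank 22 mm diameter, 100 mm long, flat end; collar 34 mm diameter, 6 mm thick; above it a wooden handle 20 mm diameter, 60 mm long; 200 g. Origin on the axis at the collar's underside, z towards the handle's end: shank -100 to 0 mm, collar 0 to 6, handle 6 to 66. Hangs upright in a rack hole, collar resting on the plate.
- rod_face (a point): Centre of the flat lower end of the thick rod's shank, 100 mm below its origin.
- rod_b: Thinner rod, 12 mm shank, otherwise the same shape; hangs in another hole. Leave it.
- rod_c: Thinnest rod, 7 mm shank, otherwise the same shape; hangs in another hole. Leave it.
- rack: Aluminium rod rack, fixed: a plate 62 by 200 mm, long along its y, top 112 mm above the bench, on end cheeks. Three 28 mm through holes 62 mm apart along y. Origin on the bench under the plate's centre. Which rod hangs in which hole varies.
- rack_hole0 (a point): Centre of the rack hole at y = -62 mm, at the plate's top.
- rack_hole1 (a point): Centre of the middle rack hole, at the plate's top.
- rack_hole2 (a point): Centre of the rack hole at y = +62 mm, at the plate's top.
- pan_space (a point): Point on the floor of the white work pan, 3 mm above the bench, in the middle of its free part. Pan fixed, 215 (x) by 150 (y) mm outside, walls 3 mm thick and 42 mm high. Clear floor from here: x from -65 to +64 mm, y from -72 to +72 mm; a plaster cast fixed in the pan fills its -x end, 35 mm high.
- cast_a: Bystander: horseshoe plaster cast with teeth, 64 by 58 by 33 mm.
- cast_b: Bystander: another such cast.
- jar: Bystander: small jar with dark lid, 52 mm wide, 55 mm high.
- spare_ring: Bystander: an empty casting ring standing on the bench, 42 mm wide, 48 mm high.
- wax_knife: Bystander: steel wax knife lying on the bench, 170 mm.
- die: Bystander: a tooth die with two brass pins, about 28 mm long.

How it is judged (in metres and radians):
On the way, in this order (a step that is already met when the one before it is completed fails the run):
1. the thick rod is lifted clear out of the rack (z of push_rod in the frame of rack above 0.195 m), for 0.05 s.
2. the mould is driven out of the ring's lower end with the thick rod following it through the bore (z of rod_face in the frame of bore_top between -0.09 and -0.038 m and x of rod_face in the frame of bore_top between -0.014 and 0.014 m and y of rod_face in the frame of bore_top between -0.014 and 0.014 m and z of mould in the frame of bore_top below -0.066 m).
3. the tray is drawn out by at least 80 mm with the mould in it (value of joint tray above 0.08 m and x of mould in the frame of tray_floor between -0.075 and 0.075 m and y of mould in the frame of tray_floor between -0.047 and 0.047 m and z of mould in the frame of tray_floor between 0 and 0.04 m), for 0.2 s.
At the end, for the whole second after the job is handed in: The mould rests on the free floor of the work pan, on its side or on end (centre at most 34 mm above the floor, within 58 mm lengthwise and 70 mm crosswise of the free part's middle); the thick rod hangs upright (4 degrees) in any rack hole, collar down on the plate (5 mm) (x of mould in the frame of pan_space between -0.058 and 0.058 m and y of mould in the frame of pan_space between -0.07 and 0.07 m and z of mould in the frame of pan_space between 0.005 and 0.034 m and linear speed of each of mould, push_rod below 0.02 m/s and angular speed of mould below 0.3 rad/s and (horizontal distance between push_rod and rack_hole0 below 0.007 m or horizontal distance between push_rod and rack_hole1 below 0.007 m or horizontal distance between push_rod and rack_hole2 below 0.007 m) and z of push_rod in the frame of rack between 0.107 and 0.117 m and angle between push_rod's own z axis and vertical below 0.07 rad); the robot touches nothing.
It fails at once if a thinner rod is taken or shoved (moved over 30 mm) (distance of any of rod_b, rod_c from where it was at the start of the episode above 0.03 m).
It fails at once if a bystander is shoved (moved over 30 mm) (distance of any of cast_a, cast_b, jar, spare_ring, wax_knife, die from where it was at the start of the episode above 0.03 m).
It fails at once if the mould is dropped into the pan (falls freely there, faster than 0.7 m/s, that is from more than 25 mm) (x of mould in the frame of pan_space between -0.058 and 0.058 m and y of mould in the frame of pan_space between -0.07 and 0.07 m and contact force between the fingers and mould below 0.01 N and linear speed of mould above 0.7 m/s).
It also fails if it takes over 72 s, if anything falls off the work surface, if the arm or the gripper's body presses on something with over 40 N, if the wrist force passes 120 N, or if a joint passes its speed limit or range.

## Robot

A 6-joint arm with a two-finger parallel gripper is mounted at the origin on the work surface. World frame = base frame: x ahead of the robot, y to its left, z up, the work surface at z = 0. Lengths are in mm, angles in rad, forces in N, time in s.
With the tool pointing down it reaches from about 425 to 1125 mm from the base axis. Payload 14.9 kg.
Tool frame: the origin (TCP) lies between the finger pads; the fingertips stand 25 mm ahead of it and the grasp point (between the pads) lies 6 mm ahead of it (arm.finger_overhang is the distance from the TCP to the fingertips, in mm); z points along the fingers, y is the line along which they close (so a half turn about z gives the same grasp; the last joint's range is limited). The gripper opens to 91 mm and grips with 3 to 60 N. Pads are 32 mm wide; open, the fingers measure 118 mm over their backs; the gripper's body (76 mm by 178 mm) begins 60 mm behind the grasp point.
Start: joints at [1.267, 0.379, 1.734, -0, 1.028, -0.033], TCP at [187.259, 674.502, 238.932] pointing down, gripper open.
Joint ranges: [-2.77, 2.77], [-0.74, 2.19], [0, 2.66], [-1.06, 4.2], [0.31, 2.87], [-3.08, 3.08]. Speed limits (rad/s): [1.89, 1.89, 2.39, 3.14, 3.14, 3.14].

## Interface

Orientations are given as a 3x3 rotation matrix whose columns are the frame's x, y, z axes.
In Python, from rig import arm, imaging gives the robot as it stands (arm), with the cameras (imaging).
- The arm moves only by the shell command python3 nudge.py 'ROWS' [FORCE]. ROWS is rows parted by semicolons, their numbers by spaces, 1 to 20 of them, each of 7 numbers: the finger opening in mm, then dx, dy, dz in mm, then a rotation vector rx, ry, rz in rad; each row shifts and turns the commanded pose from where the row before left it, along the tool's axes as they then stand; what a row does not reach is not made up. A row lasts 1/8 s, in which the tool goes at most 62.5 mm and 0.188 rad, less where a joint would pass 70% of its speed; a pose out of reach is approached as far as the arm can. The fingers move at their own pace and stop on an object; FORCE is the grip in N (left out, the last holds). Time passes only in rows, so rows that do not move let the fingers close. It prints the time, the measured TCP pose, the force, the opening and the grip force at its end.
- arm.observe(): the state, without advancing time (a new reading comes with each control period).
- imaging.grab_frame(name): name is "side" or "top" or "wrist"; returns (picture, depth): 420x560x3 uint8, red, green, blue; 420x560 float32, mm along the optical axis (not along the pixel's ray), 0 where there is no reading.
- imaging.camera_model(name): a dict with "fx", "fy", "cx", "cy" (pixels), "k1" (the pictures are not rectified: a ray, as slopes to the right and down, at radius r is drawn at 1 + k1 r^2 times it, then the intrinsics apply), "position" and "rotation" of the camera in the world. Camera axes: x right, y up, looking along -z (the intrinsics and any distortion apply to the point x, -y, -z); pixel columns grow to the right and rows downward; lengths in mm; the calibration is good to about 2 mm. A picture is of the moment at which its call begins: read the wrist's pose just before it. camera_model takes no time and is no camera call; for the wrist camera it gives the pose at the moment of the call.
- arm.hand_in(): hands the job in; it is judged then, once.
The state is a dict: "time_s": time; "joint_positions": joint angles; "dq": joint speeds; "joint_torque": joint torques, N m; "tool_pos": TCP position; "tool_rot": TCP orientation; "contact_force": force on the tool from outside, world axes, zero at the start; "moment": the same for the moment, N m; "grip_width": finger opening in mm; "finger_force": force on a finger pad.
Only numpy, scipy, OpenCV 4.12 (cv2) and the standard library are available. Lean on these libraries where they do the work, as an engineer would, in place of code of your own. Each camera call takes 0.05 s, during which the arm holds its last target. There are 200 camera calls.

## Working session

There is one attempt and no reset: what is moved stays moved. The work goes in short steps, Python scripts to look and compute and a shell command to move; the robot and the scene stay as the last step left them, time stands still between calls to the robot, and variables do not carry over. Pictures are saved under pics/ and viewed, at most 10 in all, crops included, and the job is handed in when it is done.

```bash
ls; mkdir -p pics; cat > h.py <<'E'
import numpy as np,cv2
from rig import arm, imaging
def grab(n,save=None):
    m=imaging.camera_model(n); p,d=imaging.grab_frame(n)
    if save: cv2.imwrite('pics/'+save,p[:,:,::-1])
    return m,p,d
def rays(m,uv):
    uv=np.asarray(uv,float).reshape(-1,2)
    a=(uv-[m['cx'],m['cy']])/[m['fx'],m['fy']]
    s=a.copy()
    for _ in range(20): s=a/(1+m['k1']*(s**2).sum(1,keepdims=True))
    return np.c_[s[:,0],-s[:,1],-np.ones(len(s))]
def cloud(m,d):
    v,u=np.mgrid[:d.shape[0],:d.shape[1]]
    r=rays(m,np.c_[u.ravel(),v.ravel()])
    P=(r*d.reshape(-1,1))@np.array(m['rotation']).T+m['position']
    P[d.ravel()<=0]=np.nan
    return P.reshape(d.shape+(3,))
def onplane(m,uv,z):
    r=rays(m,uv)@np.array(m['rotation']).T; o=np.array(m['position'])
    return o+r*((z-o[2])/r[:,2:])
E
python3 - <<'E'
from h import *
for n in('top','side'):
    m,p,d=grab(n,n+'0.png'); np.savez(n+'0.npz',p=p,d=d); print(m)
print(arm.observe())
E
```

```text
nudge.py
pics
rig.py
{'fx': 406.15054169401645, 'fy': 406.15054169401645, 'cx': 270.4645477156875, 'cy': 207.7057459654845, 'k1': -0.018427541308004187, 'position': array([489.19293678, -24.46293557, 997.88517085]), 'rotation': array([[ 2.32189638e-03,  9.96593410e-01, -8.24389697e-02],
       [-9.99784868e-01,  6.14316352e-04, -2.07325886e-02],
       [-2.06113176e-02,  8.24693734e-02,  9.96380437e-01]])}
{'fx': 430.99559321031313, 'fy': 430.99559321031313, 'cx': 272.2924368192005, 'cy': 214.98378901501243, 'k1': -0.034344891630254774, 'position': array([354.51544405, 755.61477963, 697.25184948]), 'rotation': array([[-0.96253421,  0.15535364, -0.22224568],
       [-0.2710194 , -0.57758641,  0.77002755],
       [-0.0087395 ,  0.80141075,  0.59805053]])}
{'time_s': 0.1, 'joint_positions': array([ 1.26668325e+00,  3.79355316e-01,  1.73471490e+00, -1.10070778e-05,
        1.02849246e+00, -3.33145502e-02]), 'dq': array([ 0.00033396, -0.00193017, -0.00223407,  0.00014862, -0.00076419,
        0.00082477]), 'joint_torque': array([-1.25847149e-03, -7.65040255e+01, -4.35296631e+01,  6.51985221e-02,
        3.97312373e-02,  2.67239278e-05]), 'tool_pos': array([187.17061435, 674.17457848, 238.35809903]), 'tool_rot': array([[-9.63559114e-01,  2.67495335e-01, -2.81477754e-04],
       [ 2.67495482e-01,  9.63558667e-01, -9.28342238e-04],
       [ 2.28931110e-05, -9.69806652e-04, -9.99999529e-01]]), 'contact_force': array([0.55147942, 0.54321117, 0.8572369 ]), 'moment': array([-0.02801616, -0.02681696, -0.01147324]), 'finger_force': 0.0, 'grip_width': 91.49324431626333}
```

View pics/top0.png

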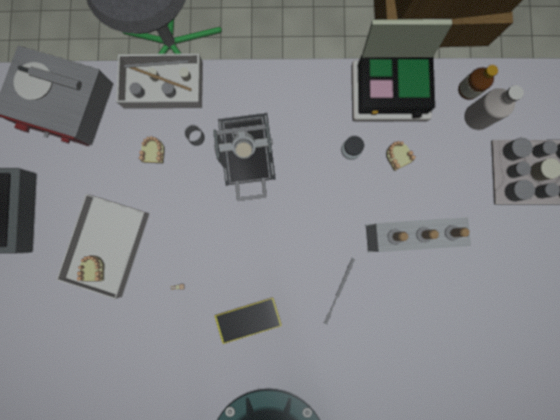

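View pics/side0.png

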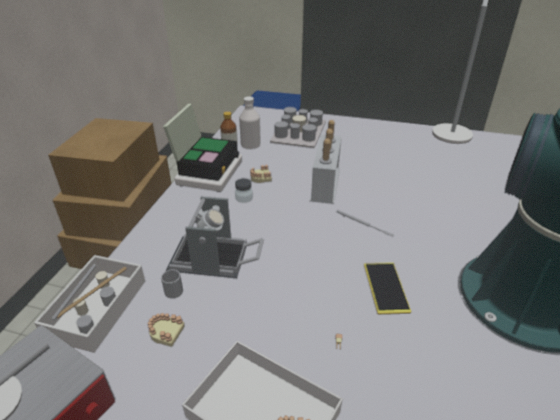

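```bash
python3 - <<'E'
from h import *
t=cv2.imread('pics/top0.png'); s=cv2.imread('pics/side0.png')
a=cv2.resize(t[105:210,205:290],None,fx=5,fy=5,interpolation=2)[:525,:400]
b=cv2.resize(t[210:262,360:480],None,fx=3.3,fy=3.3,interpolation=2)
c=cv2.resize(s[115:205,300:350],None,fx=4,fy=4,interpolation=2)
im=np.zeros((600,800,3),np.uint8); im[:a.shape[0],:a.shape[1]]=a; im[:b.shape[0],404:404+b.shape[1]]=b; im[190:190+c.shape[0],410:410+c.shape[1]]=c
cv2.imwrite('pics/crop.png',im)
m=imaging.camera_model('top'); z=np.load('top0.npz'); p,d=z['p'],z['d']
C=cloud(m,d)
for uv in [(400,237),(430,234),(460,232),(246,150),(250,197),(105,230),(300,380),(385,222),(385,250),(372,237),(350,210)]:
    print(uv,C[uv[1],uv[0]].round(1))
E
```

```text
(400, 237) [ 498.3 -267.4  177.7]
(430, 234) [ 504.4 -328.1  176.3]
(460, 232) [ 508.5 -389.9  172.8]
(246, 150) [688.3  47.6 123.6]
(250, 197) [593.5  43.9  43.8]
(105, 230) [515.8 405.3   4.4]
(300, 380) [ 1.592e+02 -7.520e+01 -1.000e-01]
(385, 222) [ 536.5 -282.4    7.2]
(385, 250) [ 470.9 -254.5  109.5]
(372, 237) [ 499.5 -237.9   61.4]
(350, 210) [ 566.1 -198.8    1.6]
```

View pics/crop.png

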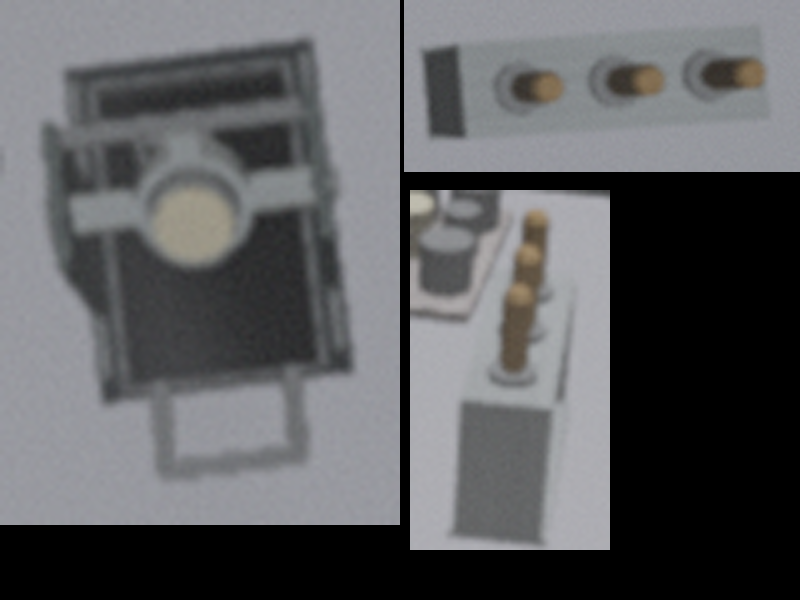

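```bash
python3 - <<'E'
from h import *
m=imaging.camera_model('wrist'); o=arm.observe(); R=np.array(o['tool_rot'])
print(m); print(R.T@(m['position']-o['tool_pos']), (R.T@m['rotation']).round(3))
m=imaging.camera_model('top'); z=np.load('top0.npz'); p,d=z['p'],z['d']; C=cloud(m,d)
# rack plate: z 107..117
M=(abs(C[...,2]-112)<6)&(C[...,1]<-200)&(C[...,1]>-450)&(C[...,0]<600)
P=C[M][:,:2].astype(np.float32); print(len(P),np.median(C[M][:,2]),cv2.minAreaRect(P))
# handle tops
hsv=cv2.cvtColor(p,cv2.COLOR_RGB2HSV)
M=(C[...,2]>168)&(C[...,2]<190)&(C[...,1]<-200)&(C[...,1]>-450)&(C[...,0]<600)&(C[...,0]>400)
n,l,s,c=cv2.connectedComponentsWithStats(M.astype(np.uint8))
for i in range(1,n): print(s[i,4],c[i],onplane(m,c[i],178).round(1),np.median(C[l==i],0).round(1))
# handle bar
M=(C[...,2]>34)&(C[...,2]<50)&(C[...,1]<90)&(C[...,1]>0)&(C[...,0]<610)&(C[...,0]>560)
print('bar',cv2.minAreaRect(C[M][:,:2].astype(np.float32)),C[M].mean(0),M.sum())
# mould face
M=(hsv[...,1]>30)&(C[...,2]>105)&(C[...,2]<145)&(C[...,1]<90)&(C[...,1]>0)&(C[...,0]>600)&(C[...,0]<760)
n,l,s,c=cv2.connectedComponentsWithStats(M.astype(np.uint8))
for i in range(1,n):
  if s[i,4]>20: 
    Q=C[l==i]; c0=Q.mean(0); print(s[i,4],c[i],c0.round(1),np.linalg.svd(Q-c0)[2][2], onplane(m,c[i],124.8).round(1))
# pan
M=(C[...,2]>36)&(C[...,2]<48)&(C[...,1]<560)&(C[...,1]>250)&(C[...,0]<680)&(C[...,0]>350)
print('pan',cv2.minAreaRect(C[M][:,:2].astype(np.float32)))
M=(C[...,2]>25)&(C[...,2]<36)&(C[...,1]<520)&(C[...,1]>350)&(C[...,0]<500)&(C[...,0]>400)
print('cast',np.median(C[M],0))
E
```

```text
{'fx': 309.53453184820427, 'fy': 309.53453184820427, 'cx': 280.4572507722889, 'cy': 205.90923701055334, 'k1': 0.024434956929871066, 'position': array([123.33615356, 691.43757898, 384.17577204]), 'rotation': array([[ 2.67681177e-01, -9.35997571e-01, -2.28594256e-01],
       [ 9.63507518e-01,  2.59983658e-01,  6.37319341e-02],
       [-2.22164616e-04, -2.37312123e-01,  9.71433429e-01]])}
[  66.12938936   -0.58292169 -145.81566239] [[-0.     0.971  0.237]
 [ 1.     0.    -0.001]
 [-0.001  0.237 -0.971]]
2064 112.18110448188457 ((505.09307861328125, -336.94854736328125), (62.249977111816406, 200.52928161621094), 3.935180902481079)
89 [463.53932584 231.56179775] [[ 509.3 -394.7  178. ]] [ 508.6 -395.2  176.3]
76 [433.25       233.51315789] [[ 505.3 -334.   178. ]] [ 505.4 -334.   176.7]
84 [403.02380952 235.77380952] [[ 500.7 -273.4  178. ]] [ 500.3 -273.7  176.2]
bar ((598.9591064453125, 41.68760681152344), (22.875524520874023, 71.65611267089844), 2.6762008666992188) [595.83124704  44.32052463  43.86019288] 150
98 [243.93877551 149.10204082] [690.   52.  124.9] [-0.67419434 -0.0562118   0.73641172] [[690.   52.  124.8]]
pan ((478.5026550292969, 400.8417663574219), (153.8266143798828, 216.37901306152344), 73.0251235961914)
cast [434.79561551 447.96762186  31.69327895]
```

```bash
cat >> h.py <<'E'
from scipy.linalg import logm
from scipy.spatial.transform import Rotation as Rot
def pose(p,z,y):
    z=np.array(z,float); z/=np.linalg.norm(z); y=np.array(y,float); y-=z*(y@z); y/=np.linalg.norm(y)
    T=np.eye(4); T[:3,:3]=np.c_[np.cross(y,z),y,z]; T[:3,3]=p; return T
def cur():
    o=arm.observe(); T=np.eye(4); T[:3,:3]=o['tool_rot']; T[:3,3]=o['tool_pos']; return T
def row(T1,n=None,T0=None):
    "identical row repeated n times carrying T0 (default: present) to T1"
    T0=cur() if T0 is None else T0
    X=np.linalg.inv(T0)@T1; L=np.real(logm(X)); w=np.array([L[2,1],L[0,2],L[1,0]])
    if n is None: n=int(np.ceil(max(np.linalg.norm(w)/.18,np.linalg.norm(L[:3,3])/55,1)))
    wn=w/n
    from scipy.linalg import expm
    D=expm(L/n); print(n,'x',D[:3,3].round(1),wn.round(4))
def axis(yaw,tilt): # direction down, leaning outward along yaw (deg)
    y,t=np.radians([yaw,tilt]); return np.array([np.sin(t)*np.cos(y),np.sin(t)*np.sin(y),-np.cos(t)])
E
python3 - <<'E'
from h import *
d=axis(4.5,40); c,s=np.cos(np.radians(4.5)),np.sin(np.radians(4.5))
A=pose(np.array([690,52,125])-160*d,d,[c,s,0]); row(A)
B=pose([372,-335,180],axis(4,45),[1,.07,0]); row(B,None,A)
E
```

```text
15 x [-52.   -9.4   0.3] [-0.0406 -0.0283  0.0779]
9 x [-40.2 -25.1 -12.6] [-0.0097 -0.0007  0.0007]
```

```bash
R="91 -52 -9.4 0.3 -0.0406 -0.0283 0.0779"; python3 nudge.py '91 -52 -9.4 0.3 -0.0406 -0.0283 0.0779;91 -52 -9.4 0.3 -0.0406 -0.0283 0.0779;91 -52 -9.4 0.3 -0.0406 -0.0283 0.0779;91 -52 -9.4 0.3 -0.0406 -0.0283 0.0779;91 -52 -9.4 0.3 -0.0406 -0.0283 0.0779;91 -52 -9.4 0.3 -0.0406 -0.0283 0.0779;91 -52 -9.4 0.3 -0.0406 -0.0283 0.0779;91 -52 -9.4 0.3 -0.0406 -0.0283 0.0779;91 -52 -9.4 0.3 -0.0406 -0.0283 0.0779;91 -52 -9.4 0.3 -0.0406 -0.0283 0.0779;91 -52 -9.4 0.3 -0.0406 -0.0283 0.0779;91 -52 -9.4 0.3 -0.0406 -0.0283 0.0779;91 -52 -9.4 0.3 -0.0406 -0.0283 0.0779;91 -52 -9.4 0.3 -0.0406 -0.0283 0.0779;91 -52 -9.4 0.3 -0.0406 -0.0283 0.0779;91 0 0 0 0 0 0;91 0 0 0 0 0 0'
python3 - <<'E'
from h import *
o=arm.observe(); print(o['joint_positions'].round(3),o['tool_pos'],o['tool_rot'])
m,p,d=grab('wrist','w1.png'); np.savez('w1.npz',p=p,d=d,**{k:m[k] for k in m})
E
```

```text
time_s: 2.22
tool_pos: [586.8, 44.3, 284.1]
tool_rot: [[-0.08, 0.8, 0.594], [0.997, 0.065, 0.047], [-0.001, 0.596, -0.803]]
contact_force: [0.6, 0.2, -0.6]
grip_width: 91.2
finger_force: 0.0
[ 0.021 -0.039  2.238  0.115  0.306 -0.157] [586.84897643  44.255316   284.10786057] [[-7.99511888e-02  8.00480056e-01  5.94002936e-01]
 [ 9.96798640e-01  6.45202238e-02  4.72187630e-02]
 [-5.27524376e-04  5.95876515e-01 -8.03075899e-01]]
```

View pics/w1.png

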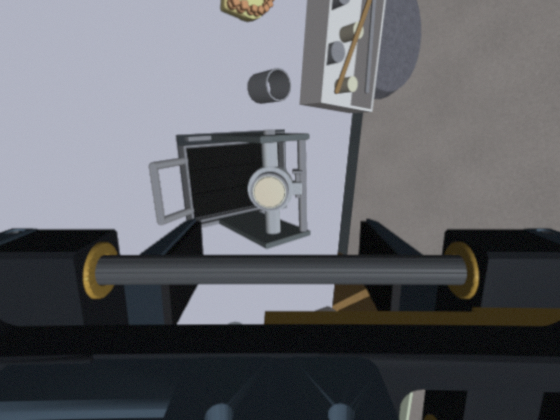

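```bash
python3 - <<'E'
from h import *
B=pose([370,-410,260],axis(4,25),[1,.07,0]); row(B)
w=np.load('w1.npz'); m={k:w[k] for k in w.files if k not in'pd'}; p,d=w['p'],w['d']; C=cloud(m,d)
hsv=cv2.cvtColor(p,cv2.COLOR_RGB2HSV)
M=np.zeros(d.shape,bool); M[165:215,245:295]=1
M&=(hsv[...,1]>25)&(C[...,2]>100)&(hsv[...,2]>120)
n,l,s,c=cv2.connectedComponentsWithStats(M.astype(np.uint8))
for i in range(1,n):
  if s[i,4]>50:
    Q=C[l==i]; c0=Q.mean(0); print('mould top',s[i],c[i],c0.round(1),np.linalg.svd(Q-c0,full_matrices=False)[2][2])
M=(C[...,2]>35)&(C[...,2]<50)&(C[...,0]<625)&(C[...,0]>560)&(C[...,1]>0)&(C[...,1]<90); M[225:]=0
print('bar',M.sum(),cv2.minAreaRect(C[M][:,:2].astype(np.float32)))
Q=C[M]; Q=Q[Q[:,0]<Q[:,0].min()+12]; print(Q.mean(0),np.polyfit(Q[:,1],Q[:,0],1))
M=(abs(C[...,2]-135)<6)&(C[...,1]>-40)&(C[...,1]<150); M[240:]=0
Q=C[M]; a=Q[Q[:,1]>85]; b=Q[Q[:,1]<15]
for q in(a,b): print('cheek',len(q),q.mean(0).round(1),np.polyfit(q[:,0],q[:,1],1),np.ptp(q,0) if len(q) else 0)
E
```

```text
10 x [-43.7 -22.7 -11. ] [ 0.0202 -0.0005  0.001 ]
mould top [255 178  24  28 413] [265.46246973 192.79418886] [686.3  51.1 122.3] [ 0.63871529  0.08129222 -0.76513682]
bar 773 ((601.9846801757812, 42.05188751220703), (28.003650665283203, 72.02127838134766), 6.468990325927734)
[591.52863912  46.16908526  44.62868408] [-7.56740251e-02  5.95022440e+02]
cheek 517 [708.3 107.3 133.7] [-3.46894698e-02  1.31868268e+02] [1113.54973915   33.69455571    7.52002269]
cheek 329 [1006.6   -1.3  133.7] [-0.01424411 13.05493913] [1100.36358159   54.64512854   11.68660449]
```

```bash
python3 nudge.py '91 -43.7 -22.7 -11 0.0202 -0.0005 0.001;91 -43.7 -22.7 -11 0.0202 -0.0005 0.001;91 -43.7 -22.7 -11 0.0202 -0.0005 0.001;91 -43.7 -22.7 -11 0.0202 -0.0005 0.001;91 -43.7 -22.7 -11 0.0202 -0.0005 0.001;91 -43.7 -22.7 -11 0.0202 -0.0005 0.001;91 -43.7 -22.7 -11 0.0202 -0.0005 0.001;91 -43.7 -22.7 -11 0.0202 -0.0005 0.001;91 -43.7 -22.7 -11 0.0202 -0.0005 0.001;91 -43.7 -22.7 -11 0.0202 -0.0005 0.001;91 0 0 0 0 0 0;91 0 0 0 0 0 0'
python3 - <<'E'
from h import *
o=arm.observe(); print(o['joint_positions'].round(4),o['tool_pos'],o['tool_rot'])
m,p,d=grab('wrist','w2.png'); np.savez('w2.npz',p=p,d=d,**{k:m[k] for k in m})
E
```

```text
time_s: 3.78
tool_pos: [370.3, -409.4, 259.3]
tool_rot: [[-0.07, 0.904, 0.421], [0.998, 0.063, 0.031], [0.002, 0.422, -0.906]]
contact_force: [-0.3, 1.2, -0.2]
grip_width: 90.9
finger_force: 0.0
[-1.0472  0.0547  2.143   0.5459  0.8222 -1.4693] [ 370.32025214 -409.39149301  259.31033914] [[-0.07001002  0.90421762  0.42129454]
 [ 0.99754501  0.06278282  0.03102062]
 [ 0.00159934  0.42243202 -0.9063932 ]]
```

View pics/w2.png

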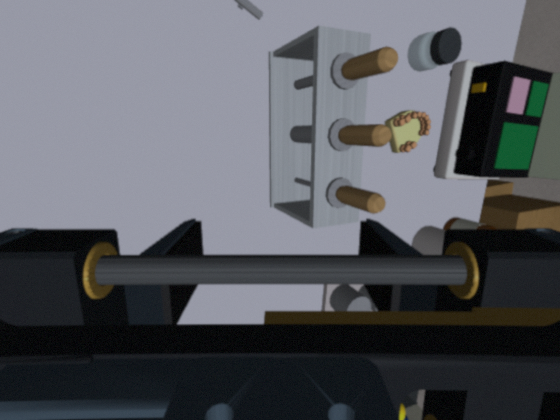

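```bash
python3 - <<'E'
from h import *
D=[([1.26668,.379355,1.734715],[187.17,674.17,238.36],[-.00028,-.00093,-1]),
([.021,-.039,2.238],[586.85,44.255,284.11],[.594,.0472,-.80308]),
([-1.0472,.0547,2.143],[370.32,-409.39,259.31],[.42129,.03102,-.90639])]
A=[];b=[]
for q,p,z in D:
    u=np.array([np.cos(q[0]),np.sin(q[0])]); s=q[1]+q[2]
    A.append([1,np.sin(q[1]),np.sin(s),0,np.dot(u,z[:2])]);b.append(u@p[:2])
    A.append([0,np.cos(q[1]),np.cos(s),1,z[2]]);b.append(p[2])
    print(np.cross(u,p[:2]),np.cross(u,z[:2]))
A=np.array(A);x,r,k,sv=np.linalg.lstsq(A,np.array(b),rcond=None); print('a L1 L2 h Lt',x,A@x-b,sv)
o=arm.observe();R=Rot.from_matrix
q=o['joint_positions'];T=cur()[:3,:3]
# test wrist model
M=Rot.from_euler('ZYZYZ',[q[0],q[1]+q[2],q[3],q[4],q[5]]).as_matrix(); print(M.T@T)
E
```

```text
23.299188463575888 -1.1337313722415657e-05
31.922297914111844 0.03471650960125759
116.01284915354222 0.38035829240247926
a L1 L2 h Lt [-16.78750366 562.25784504 593.53623698 268.50010841 245.59003511] [-0.01216615  0.01018903 -0.04719608  0.17527304  0.05936222 -0.18546208] [3.16520311 2.16178659 0.36891577 0.15765853 0.0364399 ]<stdin>:10: DeprecationWarning: Arrays of 2-dimensional vectors are deprecated. Use arrays of 3-dimensional vectors instead. (deprecated in NumPy 2.0)
Traceback (most recent call last):
  File "scipy/spatial/transform/_rotation.pyx", line 1413, in scipy.spatial.transform._rotation.Rotation.from_euler
ValueError: Expected axis specification to be a non-empty string of upto 3 characters, got ZYZYZ
```

```bash
cat >> h.py <<'E'
def ik(p,z):
    "joints 1-3 and bend q5 for TCP p, tool axis z"
    a,L1,L2,h,Lt=-16.8,562.3,593.5,268.5,245.6
    z=np.array(z,float)/np.linalg.norm(z); w=np.array(p)-Lt*z; r=np.hypot(w[0],w[1]); r=np.sqrt(max(r*r-23**2,0))
    X,Z=r-a,w[2]-h; c=(X*X+Z*Z-L1**2-L2**2)/(2*L1*L2); q3=np.arccos(c)
    q2=np.arctan2(X,Z)-np.arctan2(L2*np.sin(q3),L1+L2*c)
    q1=np.arctan2(w[1],w[0])-np.arcsin(23/np.hypot(w[0],w[1])); s=q2+q3
    f=np.array([np.sin(s)*np.cos(q1),np.sin(s)*np.sin(q1),np.cos(s)])
    return np.array([q1,q2,q3,np.arccos(np.clip(f@z,-1,1))]).round(2)
E
python3 - <<'E'
from h import *
d=axis(4.4,40); bt=np.array([689,51.5,124.])
print(ik([370.3,-409.4,259.3],[.42129,.03102,-.90639]))
for t in(0,10,20,25):
    z=axis(4.4,t)
    for f in(30,15,-52): print('ring',t,f,ik(bt-(136+f)*d-6*z,z))
for t in(15,20,30,40):
  for yaw in(4,-33):
    z=axis(yaw,-t)
    for h in(148,278): print('rack',t,yaw,h,ik(np.array([505,-335,h])-6*z,z))
E
```

```text
[-1.05  0.05  2.14  0.82]
ring 0 30 [0.03 0.18 1.96 1.  ]
ring 0 15 [0.04 0.21 1.95 0.99]
ring 0 -52 [0.04 0.33 1.89 0.92]
ring 10 30 [0.03 0.11 2.05 0.81]
ring 10 15 [0.03 0.14 2.04 0.79]
ring 10 -52 [0.04 0.27 1.99 0.71]
ring 20 30 [0.03 0.05 2.13 0.61]
ring 20 15 [0.03 0.08 2.12 0.59]
ring 20 -52 [0.03 0.22 2.07 0.5 ]
ring 25 30 [0.03 0.03 2.18 0.5 ]
ring 25 15 [0.03 0.06 2.17 0.48]
ring 25 -52 [0.03 0.2  2.12 0.39]
rack 15 4 148 [-0.56  0.42  1.87  1.07]
rack 15 4 278 [-0.56  0.28  1.8   1.28]
rack 15 -33 148 [-0.62  0.44  1.84  1.12]
rack 15 -33 278 [-0.62  0.3   1.77  1.33]
rack 20 4 148 [-0.54  0.45  1.84  1.15]
rack 20 4 278 [-0.54  0.31  1.76  1.36]
rack 20 -33 148 [-0.62  0.47  1.8   1.21]
rack 20 -33 278 [-0.62  0.34  1.73  1.42]
rack 30 4 148 [-0.51  0.52  1.77  1.31]
rack 30 4 278 [-0.51  0.38  1.7   1.51]
rack 30 -33 148 [-0.62  0.55  1.72  1.39]
rack 30 -33 278 [-0.62  0.42  1.66  1.59]
rack 40 4 148 [-0.48  0.59  1.71  1.47]
rack 40 4 278 [-0.48  0.45  1.65  1.65]
rack 40 -33 148 [-0.61  0.63  1.64  1.57]
rack 40 -33 278 [-0.61  0.5   1.59  1.75]
```

```bash
python3 - <<'E'
from h import *
w=np.load('w2.npz'); m={k:w[k] for k in w.files if k not in'pd'}; p,d=w['p'],w['d']; C=cloud(m,d)
for nm,lo,hi in(('top',174,184),('collar',115,121),):
  M=(C[...,2]>lo)&(C[...,2]<hi)&(C[...,0]>440)&(C[...,0]<580)&(C[...,1]>-440)&(C[...,1]<-220); M[225:]=0
  n,l,s,c=cv2.connectedComponentsWithStats(M.astype(np.uint8))
  for i in range(1,n):
    if s[i,4]>25: print(nm,s[i,4],c[i].round(),C[l==i].mean(0).round(1),onplane(m,c[i],178 if nm=='top' else 118).round(1))
M=(abs(C[...,2]-112)<5)&(C[...,0]>440)&(C[...,0]<580)&(C[...,1]>-460)&(C[...,1]<-220); M[225:]=0
print(cv2.minAreaRect(C[M][:,:2].astype(np.float32)))
g=np.array([504.5,-334.5,150]); y=[np.sin(np.radians(4)),-np.cos(np.radians(4)),0]; z=axis(4,-20)
P=pose(g+[0,0,90]-6*z,z,y); row(P); row(pose(g-6*z,z,y),None,P); print(P)
E
```

```text
top 324 [389.  58.] [ 498.1 -276.9  177.3] [[ 497.4 -277.1  178. ]]
top 270 [382. 135.] [ 502.  -338.2  177. ] [[ 501.1 -338.2  178. ]]
top 228 [377. 203.] [ 506.2 -399.1  177.1] [[ 505.3 -398.9  178. ]]
collar 487 [341.  71.] [ 493.9 -278.   117.9] [[ 493.8 -278.   118. ]]
collar 418 [339. 134.] [ 498.4 -338.   117.8] [[ 498.2 -337.9  118. ]]
collar 368 [336. 191.] [ 502.8 -398.   117.8] [[ 502.6 -397.9  118. ]]
((504.5168151855469, -337.93426513671875), (64.16300201416016, 200.0156707763672), 4.026083946228027)
10 x [15.9  7.2  1.3] [ 0.0613 -0.0615  0.1483]
2 x [15.4 -0.  42.3] [-0.  0.  0.]
[[ 9.37403577e-01  6.97564737e-02 -3.41186999e-01  5.06547122e+02]
 [ 6.55496436e-02 -9.97564050e-01 -2.38581191e-02 -3.34356851e+02]
 [-3.42020143e-01 -2.79835226e-18 -9.39692621e-01  2.45638156e+02]
 [ 0.00000000e+00  0.00000000e+00  0.00000000e+00  1.00000000e+00]]
```

```bash
python3 nudge.py '50 15.9 7.2 1.3 0.0613 -0.0615 0.1483;50 15.9 7.2 1.3 0.0613 -0.0615 0.1483;50 15.9 7.2 1.3 0.0613 -0.0615 0.1483;50 15.9 7.2 1.3 0.0613 -0.0615 0.1483;50 15.9 7.2 1.3 0.0613 -0.0615 0.1483;50 15.9 7.2 1.3 0.0613 -0.0615 0.1483;50 15.9 7.2 1.3 0.0613 -0.0615 0.1483;50 15.9 7.2 1.3 0.0613 -0.0615 0.1483;50 15.9 7.2 1.3 0.0613 -0.0615 0.1483;50 15.9 7.2 1.3 0.0613 -0.0615 0.1483;50 0 0 0 0 0 0;50 0 0 0 0 0 0' 60
python3 - <<'E'
from h import *
print(arm.observe()['joint_positions'].round(3))
g=np.array([503.5,-336.5,150]); y=[np.sin(np.radians(4)),-np.cos(np.radians(4)),0]; z=axis(4,-20)
P=pose(g+[0,0,90]-6*z,z,y); row(P,1); row(pose(g-6*z,z,y),None,P)
m,p,d=grab('wrist','w3.png'); np.savez('w3.npz',p=p,d=d,**{k:m[k] for k in m})
C=cloud(m,d)
M=(C[...,2]>172)&(C[...,2]<184)&(C[...,0]>440)&(C[...,0]<580)&(C[...,1]>-440)&(C[...,1]<-220)
n,l,s,c=cv2.connectedComponentsWithStats(M.astype(np.uint8))
for i in range(1,n):
    if s[i,4]>25: print(s[i],C[l==i].mean(0).round(1))
E
```

```text
time_s: 5.32
tool_pos: [494.6, -331.5, 248.2]
tool_rot: [[0.936, 0.186, -0.3], [0.178, -0.983, -0.054], [-0.304, -0.003, -0.953]]
contact_force: [0.2, -0.1, 0.0]
grip_width: 49.8
finger_force: 0.0
[-0.547  0.306  1.839 -0.215  1.238  0.932]
1 x [10.1  6.8 -0.5] [ 0.0355 -0.0396  0.1118]
2 x [15.4 -0.  42.3] [-0.  0.  0.]
[189 159  29  26 576] [ 503.  -277.1  176.5]
[279 169  27  26 547] [ 507.1 -337.5  176.4]
[364 178  28  26 532] [ 511.  -398.1  176.4]
```

```bash
python3 nudge.py '50 11.5 7.5 -1 0.0355 -0.0396 0.1118;50 0 0 0 0 0 0'; python3 - <<'E'
from h import *
g=np.array([505,-337,150]); y=[np.sin(np.radians(4)),-np.cos(np.radians(4)),0]; z=axis(4,-20)
row(pose(g-6*z,z,y),3)
E
```

```text
time_s: 5.62
tool_pos: [507.3, -337.9, 246.0]
tool_rot: [[0.938, 0.068, -0.341], [0.063, -0.998, -0.024], [-0.342, 0.0, -0.94]]
contact_force: [-0.5, 0.2, 0.2]
grip_width: 49.9
finger_force: 0.0
3 x [10.2 -0.4 28.3] [-0.0001 -0.0002 -0.0007]
```

```bash
python3 nudge.py '50 10.2 -0.4 28.3 0 0 0;50 10.2 -0.4 28.3 0 0 0;50 10.2 -0.4 28.3 0 0 0;50 0 0 0 0 0 0;0 0 0 0 0 0 0;0 0 0 0 0 0 0;0 0 0 0 0 0 0;0 0 0 0 0 0 0;0 0 0 0 0 0 0;0 0 0 0 0 0 0' 60
```

```text
time_s: 6.88
tool_pos: [507.1, -336.9, 156.3]
tool_rot: [[0.938, 0.067, -0.341], [0.062, -0.998, -0.023], [-0.342, 0.001, -0.94]]
contact_force: [-0.2, 0.6, 6.6]
grip_width: 19.1
finger_force: 60.0
```

```bash
python3 nudge.py '0 -14.2 0 -39.2 0 0 0;0 -14.2 0 -39.2 0 0 0;0 -14.2 0 -39.2 0 0 0;0 0 0 0 0 0 0' ; python3 - <<'E'
from h import *
d=axis(4.4,40); bt=np.array([689,51.5,124.]); z=axis(4.4,20); y=[np.sin(np.radians(4.4)),-np.cos(np.radians(4.4)),0]
T=pose(bt-(138.5+45)*d-6*z,z,y); print(T[:3,3]); row(T)
E
```

```text
time_s: 7.38
tool_pos: [508.2, -337.3, 283.8]
tool_rot: [[0.939, 0.067, -0.337], [0.062, -0.998, -0.026], [-0.338, 0.003, -0.941]]
contact_force: [-0.9, -0.3, -3.1]
grip_width: 18.8
finger_force: 60.0
[569.35003324  42.29343681 270.20731104]
8 x [ 11.3 -46.8   1.2] [ 0.0004  0.0868 -0.0013]
```

```bash
python3 nudge.py '0 -13.7 0 -37.6 0 0 0;0 -13.7 0 -37.6 0 0 0;0 0 0 0 0 0 0' ; python3 - <<'E'
from h import *
d=axis(4.4,40); bt=np.array([689,51.5,124.]); z=axis(4.4,20); y=[np.sin(np.radians(4.4)),-np.cos(np.radians(4.4)),0]
T=pose(bt-(138.5+70)*d-6*z,z,y); print(T[:3,3]); row(T,9)
E
```

```text
time_s: 7.75
tool_pos: [507.7, -337.0, 362.4]
tool_rot: [[0.939, 0.067, -0.339], [0.062, -0.998, -0.025], [-0.34, 0.002, -0.941]]
contact_force: [0.1, -1.0, -1.8]
grip_width: 19.3
finger_force: 60.0
[553.32770436  41.06058579 289.35842212]
9 x [  8.5 -41.5   7.9] [ 0.0002  0.0773 -0.0012]
```

```bash
python3 nudge.py '0 8.5 -41.5 7.9 0 0.0773 -0.0012;0 8.5 -41.5 7.9 0 0.0773 -0.0012;0 8.5 -41.5 7.9 0 0.0773 -0.0012;0 8.5 -41.5 7.9 0 0.0773 -0.0012;0 8.5 -41.5 7.9 0 0.0773 -0.0012;0 8.5 -41.5 7.9 0 0.0773 -0.0012;0 8.5 -41.5 7.9 0 0.0773 -0.0012;0 8.5 -41.5 7.9 0 0.0773 -0.0012;0 8.5 -41.5 7.9 0 0.0773 -0.0012;0 0 0 0 0 0 0;0 0 0 0 0 0 0'; python3 - <<'E'
from h import *
for n in('wrist','side'):
    m,p,d=grab(n,'4'+n+'.png'); np.savez('4'+n+'.npz',p=p,d=d,**{k:m[k] for k in m})
a=cv2.imread('pics/4wrist.png'); b=cv2.imread('pics/4side.png')[120:330,130:330]
b=cv2.resize(b,(400,420),interpolation=2); im=np.hstack([cv2.resize(a,(400,300)),np.zeros((300,0,3),np.uint8)])
im=np.hstack([np.vstack([im,np.zeros((120,400,3),np.uint8)]),b]); cv2.imwrite('pics/c4.png',im)
E
```

```text
time_s: 9.12
tool_pos: [551.7, 40.9, 286.9]
tool_rot: [[0.939, 0.077, 0.336], [0.073, -0.997, 0.026], [0.337, 0.0, -0.941]]
contact_force: [0.6, -0.3, -2.2]
grip_width: 19.5
finger_force: 60.0
```

View pics/c4.png

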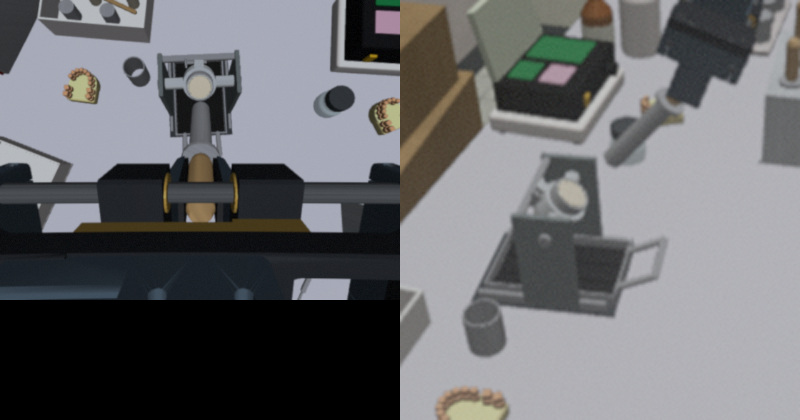

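```bash
cat > fit.py <<'E'
import sys
from h import *
from scipy.optimize import least_squares
f=sys.argv[1]; w=np.load(f); m={k:w[k] for k in w.files if k not in'pd'}; p,d=w['p'],w['d']; C=cloud(m,d)
dn=axis(4.4,40); bt=np.array([689,51.5,124.]); xs=np.array([np.cos(np.radians(4.4)),np.sin(np.radians(4.4)),0]); 
B=np.c_[np.cross([-dn[1]*0-np.sin(np.radians(4.4)),np.cos(np.radians(4.4)),0],-dn),[-np.sin(np.radians(4.4)),np.cos(np.radians(4.4)),0],-dn] # bore frame
L=(C-bt)@B
hsv=cv2.cvtColor(p,cv2.COLOR_RGB2HSV)
M=(abs(L[...,2])<9)&(np.hypot(L[...,0],L[...,1])<26)&(hsv[...,1]>22)
Q=L[M]; print('mould pts',len(Q),'mean',Q.mean(0).round(1),'x',np.percentile(Q[:,0],[1,99]).round(1),'y',np.percentile(Q[:,1],[1,99]).round(1),'z',np.median(Q[:,2]).round(1))
# shank points between ~15 and 120 above the rim near the axis
M=(L[...,2]>20)&(L[...,2]<220)&(np.hypot(L[...,0],L[...,1])<40)
M[215:]=0
Q=L[M]; print('rod pts',len(Q),np.percentile(Q[:,2],[0,1,5,50,99]).round(1))
lo=np.percentile(Q[:,2],1); S=Q[(Q[:,2]>lo+4)&(Q[:,2]<lo+85)]
def res(v): 
    k=S[:,2]-S[:,2].min(); return np.hypot(S[:,0]-v[0]-v[2]*k,S[:,1]-v[1]-v[3]*k)-11
r=least_squares(res,[0,0,0,0],loss='soft_l1',f_scale=1.5)
print('axis at tip',r.x[:2].round(1),'slope',r.x[2:].round(3),'rms',np.median(abs(r.fun)).round(2),'tip z',lo.round(1))
E
python3 fit.py 4wrist.npz; python3 fit.py 4side.npz
```

```text
mould pts 730 mean [1.2 0.8 0.5] x [-14.2  16.2] y [-18.2  18.4] z 0.5
rod pts 2200 [ 68.4  72.   79.7 143.4 175.6]
axis at tip [-4.1 -0.6] slope [0.006 0.   ] rms 0.16 tip z 72.0
mould pts 78 mean [-0.6  3.1 -0.2] x [-14.1  12.9] y [-9.2 16.6] z -0.3
rod pts 747 [ 69.   72.   79.7 159.  218.9]
axis at tip [-5.2 -1.2] slope [0.009 0.001] rms 0.58 tip z 72.0
```

```bash
python3 nudge.py '0 3.8 -0.6 -1.4 0 0 0;0 9.6 0 26.3 0 0 0;0 9.6 0 26.3 0 0 0;0 0 0 0 0 0 0;0 0 0 0 0 0 0'; python3 - <<'E'
from h import *
m,p,d=grab('wrist','5w.png'); np.savez('5w.npz',p=p,d=d,**{k:m[k] for k in m})
E
sed -i 's/L\[...,2\]>20/L[...,2]>10/' fit.py; python3 fit.py 5w.npz
```

```text
time_s: 9.85
tool_pos: [591.2, 44.4, 248.4]
tool_rot: [[0.938, 0.077, 0.339], [0.072, -0.997, 0.026], [0.34, 0.0, -0.941]]
contact_force: [-0.4, 0.2, -2.4]
grip_width: 19.6
finger_force: 60.0
mould pts 464 mean [6.7 1.7 0.4] x [-9. 17.] y [-18.2  20.8] z 0.5
rod pts 2202 [ 14.1  16.8  25.2  88.2 120.8]
axis at tip [ 1.8 -0.3] slope [0.003 0.001] rms 0.16 tip z 16.8
```

```bash
python3 nudge.py '0 -0.9 -0.7 0.3 0 0 0;0 2.7 0 7.5 0 0 0;0 2.7 0 7.5 0 0 0;0 2.7 0 7.5 0 0 0;0 2.7 0 7.5 0 0 0;0 0 0 0 0 0 0'
```

```text
time_s: 10.65
tool_pos: [611.1, 47.0, 222.2]
tool_rot: [[0.938, 0.077, 0.338], [0.073, -0.997, 0.026], [0.339, 0.0, -0.941]]
contact_force: [0.8, -0.1, -1.8]
grip_width: 19.0
finger_force: 60.0
```

```bash
python3 nudge.py '0 2.7 0 7.5 0 0 0;0 2.7 0 7.5 0 0 0;0 0 0 0 0 0 0'
```

```text
time_s: 11.02
tool_pos: [621.0, 47.7, 209.8]
tool_rot: [[0.938, 0.077, 0.338], [0.073, -0.997, 0.026], [0.339, 0.0, -0.941]]
contact_force: [0.4, -0.1, -2.1]
grip_width: 19.2
finger_force: 60.0
```

```bash
python3 - <<'E'
from h import *
for n in('wrist','side'):
    m,p,d=grab(n,'6'+n+'.png'); np.savez('6'+n+'.npz',p=p,d=d,**{k:m[k] for k in m})
a=cv2.imread('pics/6wrist.png')[60:270,180:380]; b=cv2.imread('pics/6side.png')[140:300,150:310]
cv2.imwrite('pics/c6.png',np.hstack([cv2.resize(a,(400,420),interpolation=2),cv2.resize(b,(400,420),interpolation=2)]))
E
python3 fit.py 6side.npz
```

```text
fit.py:10: RuntimeWarning: Mean of empty slice.
  Q=L[M]; print('mould pts',len(Q),'mean',Q.mean(0).round(1),'x',np.percentile(Q[:,0],[1,99]).round(1),'y',np.percentile(Q[:,1],[1,99]).round(1),'z',np.median(Q[:,2]).round(1))
  ret = um.true_divide(
Traceback (most recent call last):
  File "fit.py", line 10, in <module>
    Q=L[M]; print('mould pts',len(Q),'mean',Q.mean(0).round(1),'x',np.percentile(Q[:,0],[1,99]).round(1),'y',np.percentile(Q[:,1],[1,99]).round(1),'z',np.median(Q[:,2]).round(1))
                                                                   ~~~~~~~~~~~~~^^^^^^^^^^^^^^^
IndexError: index -1 is out of bounds for axis 0 with size 0
```

View pics/c6.png

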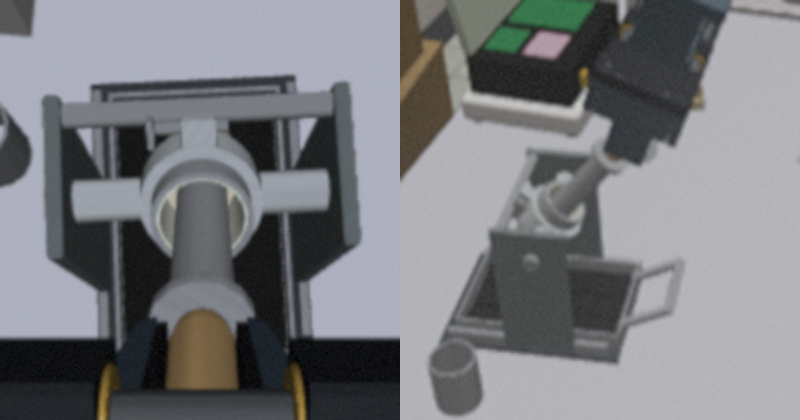

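```bash
python3 nudge.py '0 2.7 0 7.5 0 0 0;0 2.7 0 7.5 0 0 0;0 1.7 0 4.7 0 0 0;0 0 0 0 0 0 0;0 0 0 0 0 0 0;0 0 0 0 0 0 0'; python3 - <<'E'
from h import *
T=cur(); T0=T.copy(); d=axis(4.4,40); print((d@T[:3,:3]).round(3), T[:3,3])
for n in('wrist','side'):
    m,p,d=grab(n,'7'+n+'.png'); np.savez('7'+n+'.npz',p=p,d=d,**{k:m[k] for k in m})
    C=cloud(m,d); M=(C[...,2]>18)&(C[...,2]<85)&(abs(C[...,1]-56)<44)&(C[...,0]>660)&(C[...,0]<800)&(cv2.cvtColor(p,cv2.COLOR_RGB2HSV)[...,1]>30)
    print(n,M.sum(),C[M].mean(0),np.percentile(C[M],[2,98],axis=0).round() if M.sum() else 0)
E
```

```text
time_s: 11.88
tool_pos: [634.2, 48.7, 194.5]
tool_rot: [[0.938, 0.077, 0.339], [0.073, -0.997, 0.026], [0.34, 0.0, -0.941]]
contact_force: [0.5, 0.9, -1.9]
grip_width: 19.2
finger_force: 60.0
[ 0.344 -0.     0.939] [634.20517974  48.69292526 194.48780304]
wrist 0 [nan nan nan] 0
side 0 [nan nan nan] 0<stdin>:6: RuntimeWarning: Mean of empty slice.
  ret = um.true_divide(
```

```bash
python3 - <<'E'
from h import *
t=np.radians(4.4); dn=axis(4.4,40); bt=np.array([689,51.5,124.]); Y=np.array([-np.sin(t),np.cos(t),0]); B=np.c_[np.cross(Y,-dn),Y,-dn]
for f in('5w','6wrist','7wrist','7side'):
    w=np.load(f+'.npz'); m={k:w[k] for k in w.files if k not in'pd'}; C=cloud(m,w['d']); L=(C-bt)@B; r=np.hypot(L[...,0],L[...,1])
    M=(r>14)&(r<18.5)&(L[...,2]>25)&(L[...,2]<140)
    if 'w' in f and f!='7side': M[225:]=0
    print(f,M.sum(),np.percentile(L[M][:,2],[5,25,50,75,95]).round(1) if M.sum() else '')
    if f[0]=='7':
        # anything low seen in tray region above floor
        M=(L[...,2]<-30)&(C[...,2]>28)&(C[...,2]<84)&(abs(C[...,1]-56)<40)&(C[...,0]>690)&(C[...,0]<790)
        print('low',M.sum(),C[M].mean(0).round(1) if M.sum() else '', w['p'][M].mean(0) if M.sum() else '')
E
```

```text
5w 528 [115.6 119.  119.7 120.2 132.8]
6wrist 568 [66.3 68.8 70.5 71.2 84.6]
7wrist 594 [46.  48.7 50.3 51.  64. ]
low 19 [739.3  51.4  68.8] [142.78947368 145.84210526 144.31578947]
7side 60 [44.8 47.1 49.5 51.  64.6]
low 0
```

```bash
python3 nudge.py '0 -13.7 0 -37.6 0 0 0;0 -13.7 0 -37.6 0 0 0;0 -13.7 0 -37.6 0 0 0;0 0 0 0 0 0 0'; python3 - <<'E'
from h import *
m,p,d=grab('side','8s.png'); np.savez('8s.npz',p=p,d=d)
m,p,d=grab('wrist','8w.png')
a=cv2.imread('pics/8s.png')[160:290,160:290]; b=p[40:250,170:380,::-1]
cv2.imwrite('pics/c8.png',np.hstack([cv2.resize(a,(400,400),interpolation=2),cv2.resize(b,(400,400),interpolation=2)]))
g=np.array([505,-337,150.7]); y=[np.sin(np.radians(4)),-np.cos(np.radians(4)),0]; z=axis(4,-20)
T=pose(g+[0,0,195]-6*z,z,y); row(T); print(T[:3,3])
E
```

```text
time_s: 12.48
tool_pos: [557.4, 42.8, 289.0]
tool_rot: [[0.936, 0.077, 0.342], [0.072, -0.997, 0.026], [0.343, 0.001, -0.939]]
contact_force: [1.1, -0.2, -2.1]
grip_width: 19.0
finger_force: 60.0
8 x [-9.6 46.9 -8.7] [ 0.     -0.087   0.0009]
[ 507.047122   -336.85685129  351.33815572]
```

View pics/c8.png

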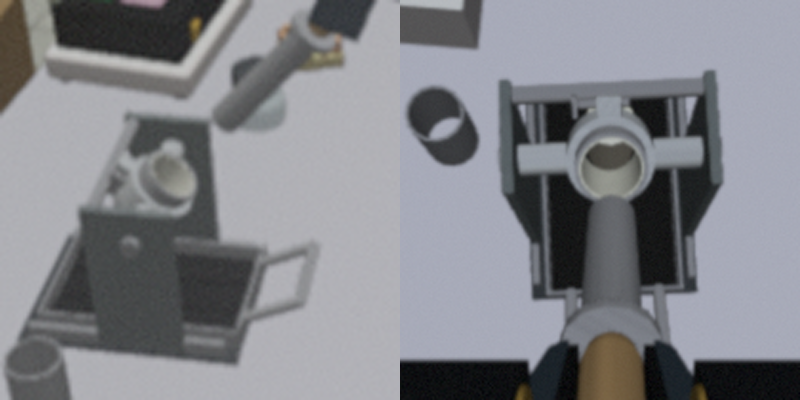

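```bash
python3 nudge.py '0 -9.6 46.9 -10.7 0 -0.087 0.0009;0 -9.6 46.9 -10.7 0 -0.087 0.0009;0 -9.6 46.9 -10.7 0 -0.087 0.0009;0 -9.6 46.9 -8.7 0 -0.087 0.0009;0 -9.6 46.9 -8.7 0 -0.087 0.0009;0 -9.6 46.9 -8.7 0 -0.087 0.0009;0 -9.6 46.9 -8.7 0 -0.087 0.0009;0 -9.6 46.9 -8.7 0 -0.087 0.0009;0 0 0 0 0 0 0;0 0 0 0 0 0 0'; cat > rodfit.py <<'E'
import sys
from h import *
from scipy.optimize import least_squares
T=cur(); print(arm.observe()['tool_pos'].round(1))
for n in('side','top','wrist'):
    m,p,d=grab(n); C=cloud(m,d); g=T[:3,3]+6*T[:3,2]
    rel=C-g; M=(np.hypot(rel[...,0],rel[...,1])<22)&(rel[...,2]>-138)&(rel[...,2]<-52)
    S=rel[M]
    if len(S)<40: print(n,len(S)); continue
    def res(v): return np.hypot(S[:,0]-v[0]-v[2]*(S[:,2]+90),S[:,1]-v[1]-v[3]*(S[:,2]+90))-11
    r=least_squares(res,[0,0,0,0],loss='soft_l1',f_scale=1.5)
    x=r.x; e=lambda h:(g[:2]+x[:2]+x[2:]*(h+90)).round(1)
    print(n,len(S),'slope',x[2:].round(3),'face',e(-138.5),'collar',e(-38.5),'rms',np.median(abs(r.fun)).round(2))
E
python3 rodfit.py; python3 - <<'E'
from h import *
g=np.array([505,-337,150.7]); y=[np.sin(np.radians(4)),-np.cos(np.radians(4)),0]; z=axis(4,-20)
row(pose(g+[0,0,120]-6*z,z,y),2)
E
```

```text
time_s: 13.82
tool_pos: [506.0, -337.1, 355.5]
tool_rot: [[0.937, 0.07, -0.343], [0.066, -0.998, -0.023], [-0.343, -0.001, -0.939]]
contact_force: [0.0, -0.6, -2.6]
grip_width: 19.2
finger_force: 60.0
[ 506.  -337.1  355.5]
side 263 slope [ 0.001 -0.008] face [ 502.1 -337. ] collar [ 502.2 -337.9] rms 0.89
top 42 slope [0.007 0.003] face [ 503.5 -335.5] collar [ 504.2 -335.2] rms 0.29
wrist 1370 slope [0.001 0.   ] face [ 503.3 -337.3] collar [ 503.4 -337.2] rms 0.15
2 x [14.3  0.2 37.6] [0.0001 0.0003 0.0006]
```

```bash
python3 nudge.py '0 15.4 0 40.6 0 0 0;0 15.4 0 40.6 0 0 0;0 0 0 0 0 0 0;0 0 0 0 0 0 0'; python3 rodfit.py;  python3 - <<'E'
from h import *
y=[np.sin(np.radians(4)),-np.cos(np.radians(4)),0]; z=axis(4,-20)
row(pose([507.1,-336.9,157.3],z,y),4)
E
```

```text
time_s: 14.48
tool_pos: [507.6, -337.3, 272.1]
tool_rot: [[0.938, 0.07, -0.34], [0.066, -0.998, -0.025], [-0.341, 0.001, -0.94]]
contact_force: [-0.4, 0.7, -1.0]
grip_width: 19.0
finger_force: 60.0
[ 507.6 -337.3  272.1]
side 186 slope [-0.002  0.001] face [ 504. -337.] collar [ 503.8 -337. ] rms 1.01
top 5
wrist 1369 slope [-0.002  0.002] face [ 505.6 -338.6] collar [ 505.5 -338.4] rms 0.15
4 x [ 9.7 -0.2 27.1] [ 0.0005 -0.0004 -0.0001]
```

```bash
python3 nudge.py '0 4.8 -0.1 13.5 0 0 0;0 4.8 -0.1 13.5 0 0 0;0 4.8 -0.1 13.5 0 0 0;0 0 0 0 0 0 0'
```

```text
time_s: 15.12
tool_pos: [505.9, -336.6, 225.7]
tool_rot: [[0.936, 0.07, -0.344], [0.066, -0.998, -0.023], [-0.345, -0.001, -0.939]]
contact_force: [-0.7, -0.5, -2.1]
grip_width: 19.4
finger_force: 60.0
```

```bash
python3 nudge.py '0 4.8 -0.1 13.5 0 0 0;0 4.8 -0.1 13.5 0 0 0;0 4.8 -0.1 13.5 0 0 0;0 4.8 -0.1 13.5 0 0 0;0 2.4 -0.1 6.7 0 0 0;0 0 0 0 0 0 0'
```

```text
time_s: 15.88
tool_pos: [505.9, -336.4, 162.4]
tool_rot: [[0.937, 0.07, -0.342], [0.066, -0.998, -0.024], [-0.343, -0.0, -0.939]]
contact_force: [0.4, 0.3, -2.0]
grip_width: 19.0
finger_force: 60.0
```

```bash
python3 nudge.py '0 2.4 0.4 2.8 0 0 0;0 1 0 2.3 0 0 0;0 0 0 0 0 0 0;0 0 0 0 0 0 0'
```

```text
time_s: 16.38
tool_pos: [507.6, -336.9, 157.1]
tool_rot: [[0.937, 0.07, -0.341], [0.066, -0.998, -0.024], [-0.342, 0.0, -0.94]]
contact_force: [-1.1, 0.0, -2.0]
grip_width: 19.0
finger_force: 60.0
```

```bash
python3 nudge.py '0 0.4 0 1.1 0 0 0;0 0 0 0 0 0 0;0 0 0 0 0 0 0'; python3 nudge.py '30 0 0 0 0 0 0;50 0 0 0 0 0 0;50 0 0 0 0 0 0;50 0 0 0 0 0 0;50 -10.3 0 -28.2 0 0 0;50 -10.3 0 -28.2 0 0 0;50 -10.3 0 -28.2 0 0 0;50 -10.3 0 -28.2 0 0 0;50 0 0 0 0 0 0'; python3 - <<'E'
from h import *
for n in('wrist','side','top'):
    m,p,d=grab(n,'9'+n+'.png'); np.savez('9'+n+'.npz',p=p,d=d); C=cloud(m,d)
    for nm,lo,hi in(('top',172,184),('collar',115,121)):
      M=(C[...,2]>lo)&(C[...,2]<hi)&(C[...,0]>470)&(C[...,0]<545)&(C[...,1]>-440)&(C[...,1]<-240)
      k,l,s,c=cv2.connectedComponentsWithStats(M.astype(np.uint8))
      for i in range(1,k):
        if s[i,4]>25: print(n,nm,s[i,4],C[l==i].mean(0).round(1))
t=4.4; z=axis(t,30); y=[np.cos(np.radians(t)),np.sin(np.radians(t)),0]
print('handle ik',[ik(np.array([595,44,42])-6*axis(t,a),axis(t,a)) for a in(20,30)],[ik(np.array([465,34,42])-6*axis(t,a),axis(t,a)) for a in(20,30)])
E
```

```text
time_s: 16.75
tool_pos: [507.7, -336.9, 156.3]
tool_rot: [[0.937, 0.07, -0.341], [0.066, -0.998, -0.024], [-0.342, 0.001, -0.94]]
contact_force: [-2.2, 0.8, 6.2]
grip_width: 18.9
finger_force: 60.0
time_s: 17.88
tool_pos: [508.3, -337.3, 278.2]
tool_rot: [[0.938, 0.07, -0.339], [0.065, -0.998, -0.026], [-0.34, 0.003, -0.941]]
contact_force: [-0.5, 0.2, -0.7]
grip_width: 50.1
finger_force: 0.0
wrist top 426 [ 503.  -277.4  176.4]
wrist top 420 [ 507.7 -337.5  176.4]
wrist top 423 [ 511.3 -398.5  176.3]
wrist collar 521 [ 506.2 -278.8  117.8]
wrist collar 514 [ 511.2 -337.2  117.8]
wrist collar 520 [ 514.2 -396.9  117.8]
top top 76 [ 500.8 -274.3  176.8]
top collar 106 [ 500.8 -270.5  117.8]
top collar 53 [ 503.9 -326.1  118. ]
handle ik [array([0.03, 0.4 , 2.2 , 0.2 ]), array([0.02, 0.39, 2.27, 0.05])] [array([0.01, 0.25, 2.44, 0.1 ]), array([0.  , 0.25, 2.52, 0.16])]
```

```bash
python3 - <<'E'
from h import *
t=4.4
for a in(0,-10):
    print(a,[ik(np.array(p),axis(t,a)) for p in([562,42,110],[562,42,47],[437,34,47])])
m=imaging.camera_model('top'); zz=np.load('9top.npz'); C=cloud(m,zz['d']); print(onplane(m,[[251,198],[251,197]],42).round(1))
M=(C[...,2]>38)&(C[...,2]<50)&(C[...,1]<90)&(C[...,1]>0)&(C[...,0]<615)&(C[...,0]>560)
n,l,s,c=cv2.connectedComponentsWithStats(M.astype(np.uint8))
for i in range(1,n):
    if s[i,4]>10: print(s[i],c[i],C[l==i].mean(0).round(1),onplane(m,c[i],44))
p=zz['p']; print(C[185:203,251].round(0).tolist())
for a in (0,-8):
    c,s_=np.cos(np.radians(t)),np.sin(np.radians(t)); T=pose([540,40,200],axis(t,a),[c,s_,0]); row(T)
E
```

```text
0 [array([0.03, 0.34, 2.08, 0.73]), array([0.03, 0.44, 2.09, 0.61]), array([0.03, 0.29, 2.33, 0.52])]
-10 [array([0.04, 0.4 , 1.99, 0.92]), array([0.04, 0.49, 2.  , 0.82]), array([0.03, 0.35, 2.25, 0.72])]
[[591.3  41.6  42. ]
 [593.7  41.6  42. ]]
[236 189  31  12 142] [251.21126761 196.14788732] [595.5  41.   44.5] [[595.51736945  40.99584602  44.        ]]
[[628.0, 45.0, -0.0], [626.0, 45.0, -2.0], [623.0, 45.0, -1.0], [621.0, 45.0, 0.0], [618.0, 45.0, 1.0], [616.0, 45.0, 1.0], [613.0, 44.0, 3.0], [610.0, 44.0, 2.0], [608.0, 45.0, -0.0], [606.0, 45.0, 1.0], [603.0, 44.0, 1.0], [596.0, 41.0, 44.0], [593.0, 41.0, 44.0], [591.0, 41.0, 46.0], [594.0, 45.0, -2.0], [591.0, 45.0, -1.0], [588.0, 45.0, -1.0], [586.0, 44.0, -0.0]]
9 x [ 36.7 -29.6   2.8] [-0.0307  0.0305 -0.1733]
9 x [ 37.  -29.2   3.9] [-0.0186  0.0182 -0.1745]
```

```bash
python3 - <<'E'
from h import *
c,s=np.cos(np.radians(4.4)),np.sin(np.radians(4.4)); row(pose([560.5,39,190],[0,0,-1],[c,s,0]),9)
E
```

```text
9 x [ 38.6 -27.6   3.4] [-0.0307  0.0305 -0.1733]
```

```bash
python3 nudge.py '60 38.6 -27.6 3.4 -0.0307 0.0305 -0.1733;91 38.6 -27.6 3.4 -0.0307 0.0305 -0.1733;91 38.6 -27.6 3.4 -0.0307 0.0305 -0.1733;91 38.6 -27.6 3.4 -0.0307 0.0305 -0.1733;91 38.6 -27.6 3.4 -0.0307 0.0305 -0.1733;91 38.6 -27.6 3.4 -0.0307 0.0305 -0.1733;91 38.6 -27.6 3.4 -0.0307 0.0305 -0.1733;91 38.6 -27.6 3.4 -0.0307 0.0305 -0.1733;91 38.6 -27.6 3.4 -0.0307 0.0305 -0.1733;91 0 0 0 0 0 0;91 0 0 0 0 0 0'; python3 - <<'E'
from h import *
c,s=np.cos(np.radians(4.4)),np.sin(np.radians(4.4)); row(pose([560.5,39,150],[0,0,-1],[c,s,0]))
E
```

```text
time_s: 19.4
tool_pos: [561.4, 38.2, 190.7]
tool_rot: [[-0.075, 0.997, 0.0], [0.997, 0.075, -0.001], [-0.001, 0.0, -1.0]]
contact_force: [-0.4, 0.0, 0.2]
grip_width: 91.1
finger_force: 0.0
1 x [ 0.9 -0.8 40.7] [ 0.0004  0.0006 -0.0014]
```

```bash
python3 - <<'E'
from h import *
m,p,d=grab('wrist','10w.png'); C=cloud(m,d)
M=(C[...,2]>36)&(C[...,2]<52)&(C[...,1]<90)&(C[...,1]>0)&(C[...,0]<615)&(C[...,0]>560)
n,l,s,c=cv2.connectedComponentsWithStats(M.astype(np.uint8))
for i in range(1,n):
    if s[i,4]>20: print(s[i],C[l==i].mean(0).round(1),C[l==i].min(0),C[l==i].max(0))
E
python3 nudge.py '91 1 -0.8 50 0 0 0;91 0 0 50 0 0 0;91 0 0 0 0 0 0'
```

```text
[308 161  27  75 903] [595.8  43.6  43.6] [585.13880916   5.2753888   36.02411821] [614.85772733  78.51721919  47.63471955]
time_s: 19.82
tool_pos: [558.8, 38.5, 88.2]
tool_rot: [[-0.075, 0.997, -0.005], [0.997, 0.075, -0.001], [-0.0, -0.005, -1.0]]
contact_force: [-0.7, 1.1, 1.1]
grip_width: 91.2
finger_force: 0.0
```

```bash
python3 nudge.py '91 0 1 20.5 0 0 0;91 0 0 20.5 0 0 0;91 0 0 0 0 0 0'
```

```text
time_s: 20.2
tool_pos: [560.9, 39.3, 49.0]
tool_rot: [[-0.076, 0.997, -0.001], [0.997, 0.076, -0.0], [-0.0, -0.001, -1.0]]
contact_force: [0.1, 0.1, 0.3]
grip_width: 91.0
finger_force: 0.0
```

```bash
python3 nudge.py '91 0 -4 0 0 0 0;91 0 -5 0 0 0 0;91 0 -6 0 0 0 0;91 0 -8 0 0 0 0;91 0 -8 0 0 0 0;91 0 -8 0 0 0 0;91 0 -8 0 0 0 0;91 0 -8 0 0 0 0;91 0 -8 0 0 0 0;91 0 -8 0 0 0 0;91 0 -8 0 0 0 0;91 0 -8 0 0 0 0;91 0 -8 0 0 0 0;91 0 -8 0 0 0 0;91 0 -8 0 0 0 0;91 0 -6 0 0 0 0;91 0 -5 0 0 0 0;91 0 -4 0 0 0 0;91 0 0 0 0 0 0;91 0 0 0 0 0 0'; python3 - <<'E'
from h import *
print(arm.observe()['joint_positions'].round(2))
for n in('top','side'):
    m,p,d=grab(n,'11'+n+'.png'); np.savez('11'+n+'.npz',p=p,d=d)
b=cv2.imread('pics/11side.png')[140:310,150:350];a=cv2.imread('pics/11top.png')[105:245,190:310]
cv2.imwrite('pics/c11.png',np.hstack([cv2.resize(a,(360,420),interpolation=2),cv2.resize(b,(440,420),interpolation=2)]))
E
```

```text
time_s: 22.7
tool_pos: [435.7, 29.8, 49.9]
tool_rot: [[-0.077, 0.997, 0.0], [0.997, 0.077, -0.0], [-0.0, 0.0, -1.0]]
contact_force: [0.6, -0.0, -0.7]
grip_width: 91.3
finger_force: 0.0
[ 0.02  0.32  2.3  -0.    0.51 -0.06]
```

View pics/c11.png

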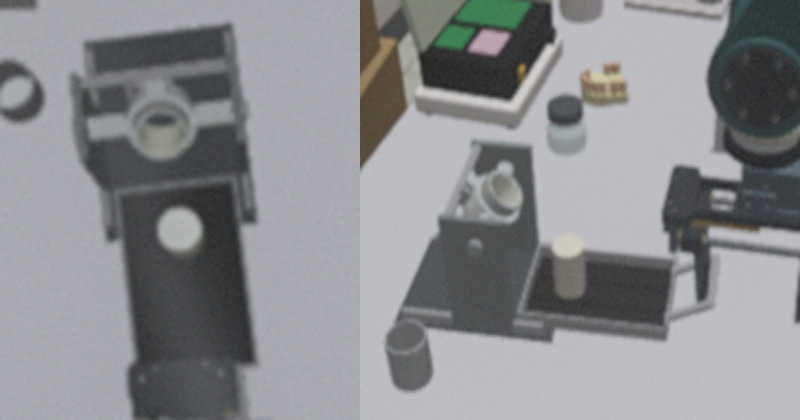

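```bash
python3 nudge.py '91 0 5 0 0 0 0;91 0 0 -40 0 0 0;91 0 0 -50 0 0 0;91 0 0 -40 0 0 0;91 0 0 0 0 0 0'; python3 - <<'E'
from h import *
for n in('top','side'):
    zz=np.load(f'11{n}.npz'); m=imaging.camera_model(n); C=cloud(m,zz['d'])
    M=(C[...,2]>60)&(C[...,2]<74)&(C[...,1]<90)&(C[...,1]>0)&(C[...,0]<680)&(C[...,0]>530)
    k,l,s,c=cv2.connectedComponentsWithStats(M.astype(np.uint8)); i=1+s[1:,4].argmax()
    print(n,s[i],C[l==i].mean(0).round(1),onplane(m,c[i],65).round(1))
c,s=np.cos(np.radians(4.4)),np.sin(np.radians(4.4)); row(pose([600,43,180],[0,0,-1],[s,-c,0]))
E
```

```text
time_s: 23.42
tool_pos: [442.7, 30.2, 182.7]
tool_rot: [[-0.077, 0.997, 0.007], [0.997, 0.077, -0.0], [-0.001, 0.007, -1.0]]
contact_force: [0.0, -0.5, -0.2]
grip_width: 91.3
finger_force: 0.0
top [243 174  14  15 166] [628.5  43.8  65. ] [[628.5  43.8  65. ]]
side [237 234  15  11 127] [627.1  44.8  63.3] [[626.4  46.8  65. ]]
9 x [12.6 14.8  0.4] [ 0.0006 -0.0005  0.1745]
```

```bash
python3 - <<'E'
from h import *
t=np.radians(4.4);c,s=np.cos(t),np.sin(t); z=axis(4.4,10); G=np.array([628,44.5,50]); 
T=pose(G-6*z+[0,0,110],z,[-s,c,0]); print(T.round(2),ik(T[:3,3],z),ik(G-6*z,z)); row(T); T2=T.copy(); T2[:3,3]-=[0,0,110]; row(T2,2,T)
E
```

```text
[[-9.8000e-01 -8.0000e-02  1.7000e-01  6.2696e+02]
 [-8.0000e-02  1.0000e+00  1.0000e-02  4.4420e+01]
 [-1.7000e-01  0.0000e+00 -9.8000e-01  1.6591e+02]
 [ 0.0000e+00  0.0000e+00  0.0000e+00  1.0000e+00]] [0.03 0.29 2.01 0.66] [0.03 0.46 2.05 0.47]
9 x [-14.4  17.3   3.5] [-0.0147 -0.0146 -0.1741]
2 x [ 9.6 -0.  54.2] [-0. -0.  0.]
```

```bash
python3 nudge.py '91 -14.4 17.3 3.5 -0.0147 -0.0146 -0.1741;91 -14.4 17.3 3.5 -0.0147 -0.0146 -0.1741;91 -14.4 17.3 3.5 -0.0147 -0.0146 -0.1741;91 -14.4 17.3 3.5 -0.0147 -0.0146 -0.1741;91 -14.4 17.3 3.5 -0.0147 -0.0146 -0.1741;60 -14.4 17.3 3.5 -0.0147 -0.0146 -0.1741;60 -14.4 17.3 3.5 -0.0147 -0.0146 -0.1741;60 -14.4 17.3 3.5 -0.0147 -0.0146 -0.1741;60 -14.4 17.3 3.5 -0.0147 -0.0146 -0.1741;60 0 0 0 0 0 0;60 0 0 0 0 0 0'; python3 - <<'E'
from h import *
m,p,d=grab('wrist','12w.png'); C=cloud(m,d)
M=(C[...,2]>60)&(C[...,2]<70)&(C[...,1]<90)&(C[...,1]>0)&(C[...,0]<680)&(C[...,0]>530)
k,l,s,c=cv2.connectedComponentsWithStats(M.astype(np.uint8))
for i in range(1,k):
    if s[i,4]>50: print(s[i],C[l==i].mean(0).round(1))
t=np.radians(4.4);c,s=np.cos(t),np.sin(t); z=axis(4.4,10); G=np.array([628,44.5,50]); 
row(pose(G-6*z,z,[-s,c,0]),3)
E
```

```text
time_s: 24.8
tool_pos: [623.7, 44.0, 161.0]
tool_rot: [[-0.983, -0.073, 0.166], [-0.072, 0.997, 0.013], [-0.166, 0.001, -0.986]]
contact_force: [0.4, 0.2, 1.0]
grip_width: 59.8
finger_force: 0.0
[ 259  179   42   41 1337] [626.8  42.9  64.9]
3 x [ 4.9  0.1 34.8] [-0.     -0.0023 -0.0011]
```

```bash
python3 nudge.py '60 4.9 -0.1 34.8 0 -0.0023 0;60 4.9 -0.1 34.8 0 -0.0023 0;60 4.9 -0.1 34.8 0 -0.0023 0;60 0 0 0 0 0 0;60 0 0 0 0 0 0;20 0 0 0 0 0 0;20 0 0 0 0 0 0;20 0 0 0 0 0 0;20 0 0 0 0 0 0;20 0 0 0 0 0 0' 25
```

```text
time_s: 26.1
tool_pos: [628.3, 44.3, 57.2]
tool_rot: [[-0.982, -0.077, 0.175], [-0.075, 0.997, 0.014], [-0.176, 0.0, -0.984]]
contact_force: [-0.8, 0.2, 8.4]
grip_width: 33.6
finger_force: 25.0
```

```bash
python3 nudge.py '20 -9.7 0 -54 0 0 0;20 -9.7 0 -54 0 0 0;20 0 0 0 0 0 0'; python3 - <<'E'
from h import *
T=cur(); R=Rot.from_euler('z',33,degrees=True).as_matrix(); T2=np.eye(4); T2[:3,:3]=R@T[:3,:3]; T2[:3,3]=[518,388,150]; row(T2)
m=imaging.camera_model('top'); C=cloud(m,np.load('11top.npz')['d'])
M=(abs(C[...,2]-3)<6)&(C[...,1]<560)&(C[...,1]>250)&(C[...,0]<680)&(C[...,0]>350)
u=np.array([.956,-.292]);v=np.array([.292,.956]);o=C[...,:2]-[517.2,389]
for k in(-60,-40,-20,0,20,40,60):
  q=M&(abs(o@v)<6)&(abs(o@u-k)<6); print(k,np.median(C[q][:,2]) if q.any() else None,end=' ')
print(arm.observe()['grip_width'])
E
```

```text
time_s: 26.48
tool_pos: [630.3, 44.4, 170.7]
tool_rot: [[-0.98, -0.077, 0.181], [-0.076, 0.997, 0.014], [-0.182, -0.0, -0.983]]
contact_force: [0.5, -0.2, -2.2]
grip_width: 33.5
finger_force: 25.0
7 x [ 0.1 52.4  3. ] [-0.0149 -0.     -0.0809]
-60 2.800328436388668 -40 2.8857104083177205 -20 3.251610524402622 0 2.599431623837745 20 2.7203893008284012 40 2.8847364008948944 60 3.115427083951033 33.54294076289276
```

```bash
python3 nudge.py '20 0.1 52.4 3 -0.0149 0 -0.0809;20 0.1 52.4 3 -0.0149 0 -0.0809;20 0.1 52.4 3 -0.0149 0 -0.0809;20 0.1 52.4 3 -0.0149 0 -0.0809;20 0.1 52.4 3 -0.0149 0 -0.0809;20 0.1 52.4 3 -0.0149 0 -0.0809;20 0.1 52.4 3 -0.0149 0 -0.0809;20 0 0 0 0 0 0;20 0 0 0 0 0 0'; python3 - <<'E'
from h import *
T=cur(); R=Rot.from_euler('z',33,degrees=True).as_matrix(); T2=pose([518,388,50.5],axis(37.4,10),[-np.sin(np.radians(37.4)),np.cos(np.radians(37.4)),0]); row(T2,4)
for n in('side','wrist'):
    m,p,d=grab(n,'13'+n+'.png')
    C=cloud(m,d); r=C-(T[:3,3]+6*T[:3,2]); M=(np.hypot(r[...,0],r[...,1])<30)&(r[...,2]<14)&(r[...,2]>-60)
    M&=cv2.cvtColor(p,cv2.COLOR_RGB2HSV)[...,1]>30
    print(n,M.sum(),np.percentile(r[M][:,2],[0,2,50,98]) if M.sum() else '')
E
```

```text
time_s: 27.6
tool_pos: [515.4, 387.9, 145.2]
tool_rot: [[-0.783, -0.607, 0.137], [-0.597, 0.795, 0.109], [-0.175, 0.004, -0.985]]
contact_force: [-0.8, -0.0, -0.7]
grip_width: 33.2
finger_force: 25.0
4 x [ 3.6 -0.4 23.4] [ 0.0009  0.0003 -0.0002]
side 0 
wrist 1369 [-32.87850056 -29.03787774  -2.12795334  13.06172322]
```

Grip is firm; lower in steps until contact.

```bash
python3 nudge.py '20 3.6 -0.4 23.4 0 0 0;20 3.6 -0.4 23.4 0 0 0;20 3.6 -0.4 23.4 0 0 0;20 1.8 0 11.7 0 0 0;20 1.4 0 7.9 0 0 0;20 0 0 0 0 0 0;20 0 0 0 0 0 0'
```

```text
time_s: 28.58
tool_pos: [518.4, 389.0, 56.1]
tool_rot: [[-0.782, -0.607, 0.139], [-0.597, 0.795, 0.11], [-0.177, 0.004, -0.984]]
contact_force: [0.1, -0.1, -0.6]
grip_width: 33.3
finger_force: 25.0
```

```bash
python3 nudge.py '20 0.7 0 3.9 0 0 0;20 0.5 0 3 0 0 0;20 0 0 0 0 0 0;20 0 0 0 0 0 0'
```

```text
time_s: 29.08
tool_pos: [518.0, 388.9, 48.3]
tool_rot: [[-0.782, -0.607, 0.138], [-0.597, 0.794, 0.11], [-0.176, 0.004, -0.984]]
contact_force: [-0.1, -0.1, -1.1]
grip_width: 33.3
finger_force: 25.0
```

```bash
python3 nudge.py '20 0.2 0 1 0 0 0;20 0 0 0 0 0 0;20 0 0 0 0 0 0'
```

```text
time_s: 29.45
tool_pos: [518.0, 388.9, 47.3]
tool_rot: [[-0.783, -0.607, 0.138], [-0.597, 0.795, 0.11], [-0.176, 0.004, -0.984]]
contact_force: [-0.0, -0.1, -1.5]
grip_width: 33.4
finger_force: 25.0
```

```bash
python3 nudge.py '20 0.2 0 1 0 0 0;20 0 0 0 0 0 0;20 0 0 0 0 0 0'
```

```text
time_s: 29.82
tool_pos: [518.1, 389.0, 47.2]
tool_rot: [[-0.782, -0.607, 0.138], [-0.597, 0.794, 0.11], [-0.176, 0.004, -0.984]]
contact_force: [-5.4, -4.4, 15.7]
grip_width: 33.7
finger_force: 25.0
```

```bash
python3 nudge.py '40 0 0 0 0 0 0;55 0 0 0 0 0 0;55 0 0 0 0 0 0;55 0 0 0 0 0 0;55 -3.6 0 -19.7 0 0 0;55 -7 0 -39 0 0 0;55 -7 0 -39 0 0 0;55 -7 0 -39 0 0 0;55 0 0 0 0 0 0;55 0 0 0 0 0 0'; python3 - <<'E'
from h import *
for n in('top','wrist','side'):
    m,p,d=grab(n,'14'+n+'.png'); C=cloud(m,d)
    M=(np.hypot(C[...,0]-518,C[...,1]-389)<60)&(C[...,2]>12)&(C[...,2]<75)
    Q=C[M]; print(n,len(Q),Q.mean(0).round(1) if len(Q) else '',np.percentile(Q[:,2],[5,50,95]).round(1) if len(Q) else '')
    M=(C[...,2]>115)&(C[...,2]<121)&(C[...,0]>470)&(C[...,0]<545)&(C[...,1]>-440)&(C[...,1]<-240)
    k,l,s,c=cv2.connectedComponentsWithStats(M.astype(np.uint8))
    if n!='wrist': print([ (s[i,4],C[l==i].mean(0).round(1)) for i in range(1,k) if s[i,4]>20])
E
```

```text
time_s: 31.08
tool_pos: [518.2, 388.4, 185.5]
tool_rot: [[-0.782, -0.607, 0.138], [-0.597, 0.795, 0.11], [-0.176, 0.004, -0.984]]
contact_force: [-0.3, -0.3, -0.6]
grip_width: 55.0
finger_force: 0.0
top 219 [517.  383.1  45.4] [18.5 52.8 56.7]
[(np.int32(110), array([ 509.4, -393.1,  117.9])), (np.int32(98), array([ 505.3, -331.6,  118. ])), (np.int32(104), array([ 500.6, -270.3,  117.8]))]
wrist 1412 [514.6 385.8  49.5] [21.9 54.6 55.9]
side 548 [514.9 395.1  43.3] [15.7 51.2 55. ]
[]
```

The mould stands upright in the pan (top at 55 mm), and the rod hangs in the middle rack hole with its collar at the right height. Handing in.

```bash
python3 -c "
from rig import arm, imaging
print(arm.hand_in())"
```

```text
the job is handed in; nothing more can be done
None
```

I handed the job in at about 31 s with the mould standing upright in the pan, the thick rod hanging back in the rack's middle hole and the tray drawn out; the hand-in returned no verdict.

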